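# Lock out the lathe and grease its spindle bearing

## Robot

A 7-joint arm with a two-finger parallel gripper is mounted at the origin on the work surface. World frame = base frame: x ahead of the robot, y to its left, z up, the work surface at z = 0. Lengths are in m, angles in rad, forces in N, time in s.
With the tool pointing down it reaches from about 0.4 to 0.875 m from the base axis. Payload 19.3 kg.
Tool frame: the origin (TCP) lies midway between the tips of the shut fingers; the grasp point (between the pads) lies 19 mm behind it; x points along the fingers, y is the direction in which the jaws open and shut, and the axes are right-handed (so a half turn about x gives the same grasp; the last joint's range is limited). The gripper opens to 85 mm and grips with 20 to 120 N. Pads are 22 mm wide; open, the fingers measure 114 mm over their backs; the gripper's body (76 mm by 85 mm) begins 54 mm behind the grasp point. The pads swing forward as they close: fully open they stand 13 mm farther back than shut.
Start: joints at [1.095, 0.521, -0.036, 1.599, 0.021, 1.021, -0.113], TCP at [0.247, -0.574, 0.231] pointing down, gripper open.
Joint ranges: [-2.91, 2.91], [-0.3, 2.13], [-1.5, 1.42], [0.17, 2.43], [-1.26, 4.41], [0.16, 1.93], [-2.52, 2.52]. Speed limits (rad/s): [1.89, 1.89, 2.39, 2.39, 3.01, 3.01, 3.01].

## Interface

Orientations are given as [roll, pitch, yaw] about the fixed x, y, z axes, in that order (R = Rz(yaw) Ry(pitch) Rx(roll)).
In Python, from workcell import telemetry, vision, workorder gives the robot as it stands. The module is installed in compiled form; this text tells all that it offers.
- The arm moves only by the tool play_rows, never from a script. Its argument "deltas" is a list of rows, each a list of 7 numbers: the shift along the world's x, y, z in mm, then the turn, a rotation vector about the world's x, y, z in degrees, then the finger opening in mm, from 0 to 85.4. In form: [[x, y, z, wx, wy, wz, jaw], ...]. A call has 1 to 8 rows; each row shifts and turns the commanded pose from where the row before left it; what a row does not reach is not made up. A row lasts 1/8 s, in which the tool goes at most 62.5 mm and 10.7 degrees, less where a joint would pass 70% of its speed; a pose out of reach is approached as far as the arm can. A call with a gripper value outside its range is refused whole. The fingers move at their own pace and stop on an object; "grip_force" is the grip in N (left out, the last holds). Time passes only in rows, so rows that do not move let the fingers close. It gives the time, the measured TCP pose, the force and the opening at its end, in the units of the state.
- telemetry.observe(): the state, without advancing time (a new reading comes with each control period).
- vision.grab_frame(name): name is "side" or "top"; returns the picture (420x560x3 uint8, red, green, blue); there is no depth.
- vision.camera_info(name): a dict with "mtx" (3x3 intrinsics, pixels), "rvec" (rotation vector, rad) and "tvec" (3), from world to camera coordinates, as OpenCV has them. Camera axes: x right, y down, z forward; pixel columns grow to the right and rows downward; lengths in m; the calibration is good to about 2 mm. A picture is of the moment at which its call begins. camera_info takes no time and is no camera call.
- workorder.job_done(): hands the job in, once; it reports no verdict.
The state is a dict: "clock": time; "qpos": joint angles; "qd": joint speeds; "joint_efforts": joint torques, N m; "position": TCP position; "tool_rot": TCP orientation; "force": force on the tool from outside, world axes, zero at the start; "moment": the same for the moment, N m; "grip_width": finger opening in m.
Only numpy, scipy, OpenCV 4.12 (cv2) and the standard library are available. Lean on these libraries where they do the work, as an engineer would, in place of code of your own. Each camera call takes 0.05 s, during which the arm holds its last target. There are 200 camera calls.

## Task

Lock the lathe out first: hang the steel lock-out plate by its eye on the post of the isolator box, lying flat on the box, and let go of it. Then take the push-type grease gun, press its mouth squarely onto the tilted grease nipple of the spindle head until it snaps on and its rim is fully home on the nipple's flange, and finish while still holding it pushed home against the spring. Do not disturb the wooden finial, the oil tin, the glue bottle or the chisel.

Things in the scene. Friction and masses are not known exactly. Their poses are not given: they have to be found in the camera images.
- lockout_plate: Loose steel plate (about 0.16 kg), 8 mm thick: a round eye (28 mm hole, 48 mm outside), a strap 30 mm wide along -x from it, and an upright grip tab at the strap's end. Origin: centre of the eye at the underside, z up. It starts flat on the bench, tab towards the robot, left or right of the middle.
- plate_tab (a point): Centre of the plate's grip tab, 55 mm from the eye's centre along the plate's -x and 33 mm above its underside. The tab is 14 mm thick (x), 30 mm wide (y) and reaches 58 mm above the underside. Axes as the plate's.
- isolator: Fixed grey switch box, 120 x 120 x 45 mm high, with an upright steel post in the middle of its top. Origin: centre of the underside, z up. It stands at the left or right; a wooden bead tray of the same size stands on the other side.
- post_foot (a point): Centre of the isolator's top face, where the post starts, 45 mm above the bench; z up. The post is 16 mm in diameter and 50 mm tall, its top 8 mm tapering to 8 mm diameter.
- grease_gun: Loose steel push-type grease gun (about 0.28 kg), round about its axis, 96 mm long, standing upright on its mouth. Origin: centre of the mouth's rim; z from mouth to butt. A collar of 42 mm diameter up to z = 45 mm, with a flat shoulder there. The mouth is a 26 mm funnel narrowing to an 18.6 mm bore 5 to 12 mm in, then a wider groove, closed at 40 mm.
- gun_grip (a point): Point on the gun's axis 66 mm above the rim, a good place to grip: the barrel here is plain, 28 mm in diameter, from 45 to 96 mm. Fingertips may rest on the collar's shoulder. Axes as the gun's.
- spindle_head: Fixed grey lathe bearing block on a 90 x 150 mm foot, in the middle beyond plate and gun. Its horizontal shaft runs along y at 50 mm height, with an aluminium step pulley (80 mm) at +y and a drive spur at -y. Origin: centre of the foot's underside, z up.
- nipple: Fixed grease nipple on the spindle head, leaning 30 degrees from vertical to the robot's side (the head's -x). Origin: centre of the top of its flange (34 mm diameter), 88 mm above the bench; z out along the nipple. The stem is 16 mm in diameter, 36 mm long, tapered at the tip. Gun home: its rim on the flange (origins together, z axes alike, any turn about z).
- nipple_catch (a point): Point on the nipple's axis 22 mm above its flange: here three sprung balls stand 4 mm out of the stem. Getting the gun's mouth past them takes 10 to 13 N with its rim about 20 mm from the flange; they snap into its groove, drawing it on, from about 10 to 5 mm. Axes as the nipple's.
- plunger (a joint): How far the sprung 7 mm brass pin in the nipple's tip is pushed in, m. 0: free, its end 46 mm above the flange; 0.006: gun fully home. Its spring pushes back with 4.5 N at 0, growing to 10 N at 0.006, and backs the gun off some millimetres if it is let go.
- finial: Bystander: loose turned wooden finial, 40 mm wide, 50 mm high, standing on the bench between the plate and the gun. Origin: centre of its foot.
- oil_tin: Bystander: loose round tin, 64 mm wide, 100 mm high, at the far left. Origin: centre of its underside.
- glue_bottle: Bystander: loose white bottle, 56 mm wide, 150 mm high, at the far right. Origin: centre of its underside.
- chisel: Bystander: loose wood-handled turning tool, 240 mm long, lying across the bench beyond the spindle head. Origin: its middle, at the underside.
Mind the look-alikes: they are no part of the job. Leave any green or red look-alike of the spindle_head alone.

How it is judged:
On the way, in this order (a step that is already met when the one before it is completed fails the run):
1. the lock-out plate hangs by its eye on the post, flat on the box, released (horizontal distance between lockout_plate and post_foot below 0.01 m and distance between lockout_plate and post_foot below 0.011 m and angle between lockout_plate's own z axis and vertical below 0.12 rad and contact force between the fingers and lockout_plate below 0.3 N and linear speed of lockout_plate below 0.03 m/s), for 0.2 s.
2. the grease gun has snapped onto the nipple, square to it (z of grease_gun in the frame of nipple below 0.0035 m and distance between grease_gun and nipple below 0.006 m and angle between the z axis of grease_gun and the z axis of nipple, either way round below 0.13 rad), for 0.2 s.
At the end, for the whole second after the job is handed in: Ends holding: fingers on the gun (over 2 N), gun within 5 mm of home and 0.13 rad of square on the nipple, pin in over 4 mm and pushing back over 4 N. Plate flat on the box (0.12 rad), eye within 10 mm of the post, at rest, not touched by the fingers (all of step 1 and angle between the z axis of grease_gun and the z axis of nipple, either way round below 0.13 rad and distance between grease_gun and nipple below 0.005 m and value of joint plunger above 0.004 m and contact force between grease_gun and plunger above 4 N and contact force between the fingers and grease_gun above 2 N); the arm keeps its last pose, push and grip.
It fails at once if the finial is moved by more than 30 mm (distance of finial from where it was at the start of the episode above 0.03 m).
It fails at once if the oil tin is moved by more than 30 mm (distance of oil_tin from where it was at the start of the episode above 0.03 m).
It fails at once if the glue bottle is moved by more than 30 mm (distance of glue_bottle from where it was at the start of the episode above 0.03 m).
It fails at once if the chisel is moved by more than 30 mm (distance of chisel from where it was at the start of the episode above 0.03 m).
It also fails if it takes over 61 s, if anything falls off the work surface, if the arm or the gripper's body presses on something with over 40 N, if the wrist force passes 120 N, or if a joint passes its speed limit or range.

## Working session

There is one attempt and no reset: what is moved stays moved. The work goes in short steps, Python scripts to look and compute and a tool call to move; the robot and the scene stay as the last step left them, time stands still between calls to the robot, and variables do not carry over. Pictures are saved under pics/ and viewed, about 8 in all and at most 12, crops included, and the job is handed in when it is done.

Besides the shell and the picture viewer there is one more tool, called after "Emit:" as name([rows], argument=value, ...), one row to a line, values as JSON. play_rows: Moves the arm, as the interface text tells. Its arguments: {"type":"object","properties":{"deltas":{"type":"array","items":{"type":"array","items":{"type":"number"}}},"grip_force":{"type":"number"}},"required":["deltas"]}

```bash
mkdir -p pics
python3 - <<'E'
from workcell import telemetry, vision
import cv2
for n in("top","side"):
    f=vision.grab_frame(n); cv2.imwrite(f"pics/{n}0.png",f[:,:,::-1]); 
    i=vision.camera_info(n); print(n,i)
print(telemetry.observe())
E
```

```text
top {'mtx': array([[423.62877678,   0.        , 276.14017474],
       [  0.        , 423.62877678, 213.91112356],
       [  0.        ,   0.        ,   1.        ]]), 'rvec': array([ 2.16040591, -2.17805983,  0.05383477]), 'tvec': array([0.13880454, 0.57958386, 1.36813721])}
side {'mtx': array([[486.77249769,   0.        , 273.49965442],
       [  0.        , 486.77249769, 205.8997627 ],
       [  0.        ,   0.        ,   1.        ]]), 'rvec': array([ 0.71095811, -2.43379519,  1.37891763]), 'tvec': array([0.55504608, 0.1919716 , 1.07376891])}
{'clock': 0.1, 'qpos': array([ 1.09478038,  0.52194365, -0.03633404,  1.59992198,  0.02121312,
        1.0211302 , -0.11279293]), 'qd': array([ 0.00117735, -0.00312147, -0.0004615 , -0.00090883,  0.00079699,
       -0.00135553, -0.00037997]), 'joint_efforts': array([ 5.59825567e-03, -9.28480625e+01,  1.98515542e+00, -3.70532835e+01,
        1.81739306e-02,  5.26330783e-03,  2.73915555e-05]), 'position': array([ 0.24658222, -0.57397815,  0.23080032]), 'tool_rot': array([-1.49256157,  1.56977857,  2.05485519]), 'force': array([ 0.15063745,  1.06173397, -0.57867877]), 'moment': array([-0.01191171, -0.01574441,  0.00587899]), 'grip_width': 0.08526021086228774}
```

View pics/top0.png

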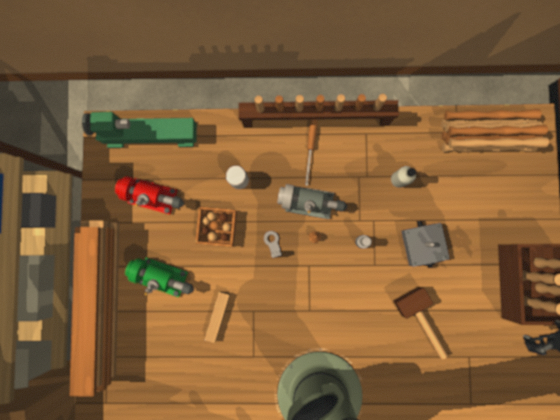

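View pics/side0.png

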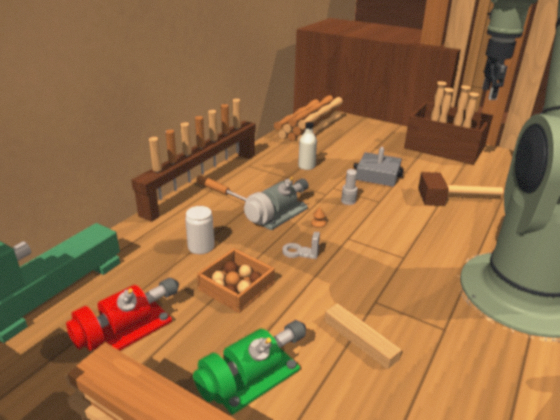

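Candidates for the nipple's head: grey (310,200 top), red (148,195), green (158,277). I choose the grey one. Plate (273,240), gun (364,241), isolator (426,244) with the bead tray (217,227) as its counterpart. I'll check these in enlarged crops.

Run:
```python
import cv2
a=cv2.imread("pics/top0.png")[175:275,258:458]; cv2.imwrite("pics/topc.png",cv2.resize(a,None,fx=4,fy=4,interpolation=cv2.INTER_CUBIC))
a=cv2.imread("pics/side0.png")[140:265,235:410]; cv2.imwrite("pics/sidec.png",cv2.resize(a,None,fx=4.5,fy=4.5,interpolation=cv2.INTER_CUBIC))
```

```text
(no output)
```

View pics/topc.png

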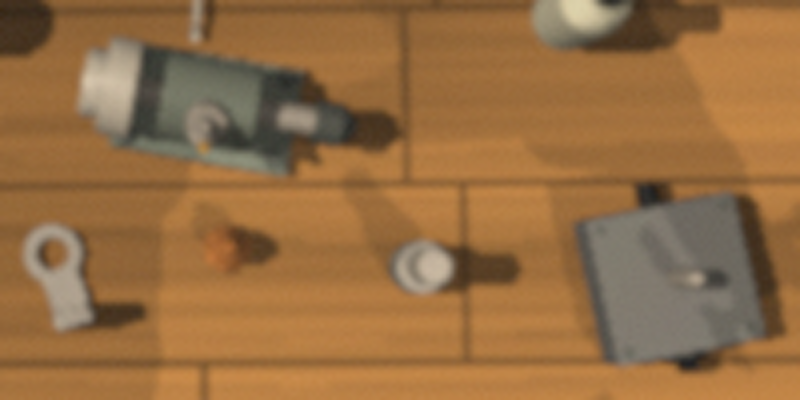

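View pics/sidec.png

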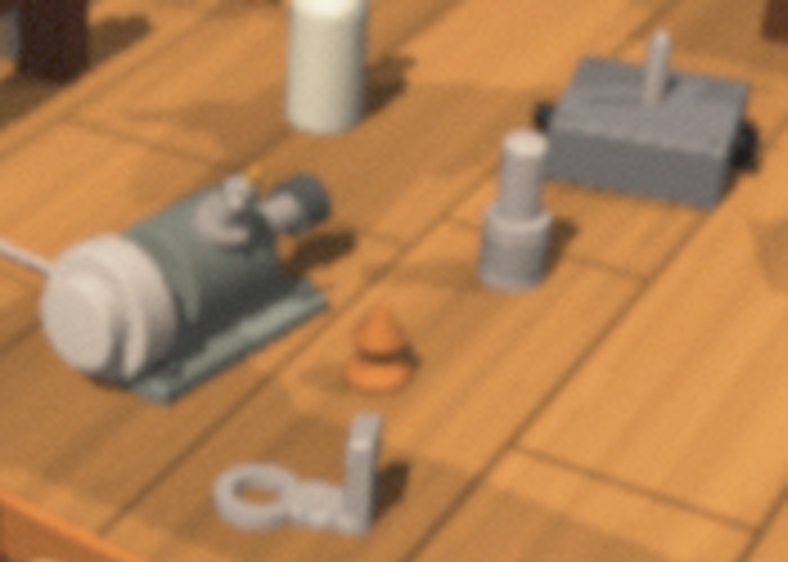

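Crops confirm the choice. Top crop: eye hole (54,251), tab (73,322), finial (224,248), gun butt (434,266), post (682→716,277), nipple flange (207,122), tip (204,147). Side crop: eye (262,493), tab top (366,418), gun butt (526,143), post tip (659,35) and foot (652,103), pin end (253,172).

```bash
cat > h.py <<'E'
import numpy as np, cv2
from workcell import vision
I={n:vision.camera_info(n) for n in("top","side")}
K={n:I[n]["mtx"] for n in I}; R={n:cv2.Rodrigues(I[n]["rvec"])[0] for n in I}; T={n:np.array(I[n]["tvec"]) for n in I}
C={n:-R[n].T@T[n] for n in I}
OFF={"top":(258,175,4),"side":(235,140,4.5)}
def full(n,c): o=OFF[n]; return ((c[0]+.5)/o[2]-.5+o[0],(c[1]+.5)/o[2]-.5+o[1])
def ray(n,p): d=R[n].T@np.linalg.solve(K[n],[p[0],p[1],1]); return d/np.linalg.norm(d)
def plane(n,p,z): d=ray(n,p); return C[n]+d*(z-C[n][2])/d[2]
def tri(pt,ps):
    A=np.zeros((3,3));b=np.zeros(3);L=[]
    for n,p in(("top",pt),("side",ps)):
        d=ray(n,p);M=np.eye(3)-np.outer(d,d);A+=M;b+=M@C[n]
    X=np.linalg.solve(A,b)
    return X,[np.linalg.norm(proj(n,X)-p) for n,p in(("top",pt),("side",ps))]
def proj(n,X): return cv2.projectPoints(np.array(X,float).reshape(-1,1,3),I[n]["rvec"],T[n],K[n],None)[0].reshape(-1,2).squeeze()
def crop(n,X): o=OFF[n]; p=proj(n,X); return (p+.5-np.array(o[:2]))*o[2]-.5
E
python3 - <<'E'
from h import *
np.set_printoptions(precision=4,suppress=True)
print(C)
for nm,t,s,z in [("eye",(54,251),(260,494),.008),("tabtop",(75,322),(366,418),.058),("gunbutt",(434,266),(526,143),.096),("posttip",(716,279),(659,35),.095),("postfoot",(682,275),(652,103),.045),("flange",(207,122),(223,220),.088),("pin",(204,148),(253,172),.128),("finialtop",(222,245),(380,308),.05),
 ("footL",(112,145),(165,400),.01),("footR",(290,172),(325,300),.01)]:
    t=full("top",t);s=full("side",s);X,e=tri(t,s)
    print(nm,X,"res",np.round(e,2),"top@z",plane("top",t,z)[:2],"side@z",plane("side",s,z)[:2])
E
```

```text
{'top': array([0.4739, 0.0969, 1.4117]), 'side': array([0.0487, 0.9953, 0.7105])}
eye [0.5048 0.152  0.0075] res [0.2  0.28] top@z [0.5042 0.1517] side@z [0.5051 0.1529]
tabtop [0.4501 0.1347 0.0677] res [1.19 1.61] top@z [0.4465 0.1334] side@z [0.4596 0.1234]
gunbutt [ 0.49   -0.1436  0.0985] res [0.56 0.62] top@z [ 0.4885 -0.1448] side@z [ 0.4933 -0.1474]
posttip [ 0.4821 -0.3586  0.0924] res [1.87 1.87] top@z [ 0.4769 -0.36  ] side@z [ 0.485  -0.3495]
postfoot [ 0.4818 -0.3503  0.0441] res [0.46 0.47] top@z [ 0.4804 -0.3506] side@z [ 0.4824 -0.3476]
flange [0.6037 0.0287 0.0888] res [0.48 0.57] top@z [0.6024 0.028 ] side@z [0.6058 0.028 ]
pin [0.581  0.0339 0.1293] res [0.86 1.02] top@z [0.5788 0.0326] side@z [0.5846 0.0327]
finialtop [0.5069 0.0156 0.0552] res [0. 0.] top@z [0.507  0.0153] side@z [0.5105 0.0079]
footL [0.5938 0.104  0.0084] res [0.69 0.89] top@z [0.5916 0.1029] side@z [0.5947 0.1069]
footR [ 0.5698 -0.0431  0.0094] res [0.64 0.76] top@z [ 0.5678 -0.044 ] side@z [ 0.5712 -0.0414]
```

Run:
```python
from h import *
np.set_printoptions(precision=1,suppress=True)
k=np.linspace(0,1,15); az=np.radians(-66.7+83.3*k); r=625-154*k
P=np.c_[r*np.cos(az),r*np.sin(az)]; print(np.round(np.diff(P,axis=0)).astype(int).tolist(), P[-1])
# plate yaw: tab-top outline prediction in crop px
for yaw in (12,15,18):
    c,s=np.cos(np.radians(yaw)),np.sin(np.radians(yaw));Rz=np.array([[c,-s,0],[s,c,0],[0,0,1]])
    e=np.array([.5045,.152,0])
    tb=[e+Rz@[-.055+a,b,.058] for a,b in((.007,.015),(.007,-.015),(-.007,-.015),(-.007,.015))]
    bt=[e+Rz@[-.062,b,0] for b in(-.015,.015)]
    for n in("top","side"): print(yaw,n,np.round(crop(n,tb)).tolist(),np.round(crop(n,bt)).tolist())
b=cv2.imread("pics/topc.png")[210:340,10:140]; d=cv2.imread("pics/sidec.png")[400:545,200:400]
cv2.imwrite("pics/pl.png",np.hstack([cv2.resize(b,(390,390)),cv2.resize(d,(400,390))]))
```

```text
[[53, 38], [48, 43], [42, 47], [36, 50], [30, 53], [24, 55], [17, 56], [11, 56], [5, 56], [-1, 55], [-7, 54], [-13, 51], [-18, 49], [-22, 45]] [451.4 134.6]
12 top [[46.0, 312.0], [82.0, 304.0], [86.0, 321.0], [49.0, 329.0]] [[88.0, 320.0], [52.0, 328.0]]
12 side [[345.0, 452.0], [361.0, 421.0], [386.0, 426.0], [371.0, 457.0]] [[379.0, 515.0], [364.0, 547.0]]
15 top [[49.0, 312.0], [85.0, 302.0], [90.0, 319.0], [54.0, 329.0]] [[91.0, 318.0], [56.0, 328.0]]
15 side [[348.0, 449.0], [360.0, 418.0], [386.0, 423.0], [374.0, 454.0]] [[379.0, 511.0], [367.0, 544.0]]
18 top [[52.0, 312.0], [88.0, 301.0], [94.0, 317.0], [58.0, 329.0]] [[95.0, 316.0], [60.0, 328.0]]
18 side [[350.0, 447.0], [360.0, 415.0], [386.0, 419.0], [377.0, 451.0]] [[379.0, 508.0], [370.0, 540.0]]
```

View pics/pl.png

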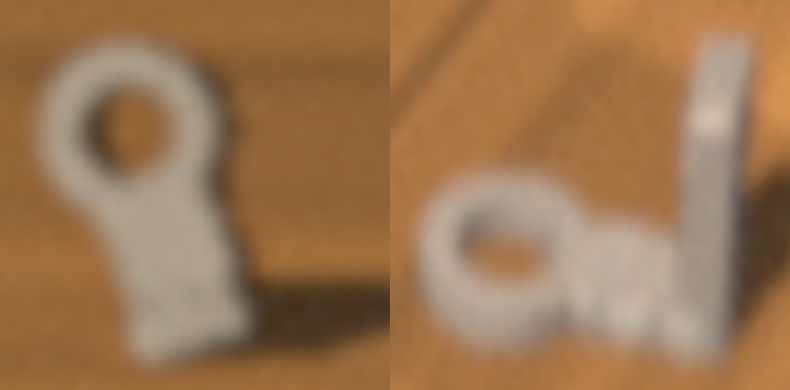

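The plate's tab corners, (58,331) and (94,320) in the top crop, fit a yaw of about 18°. Moving to above the tab.

Emit:
play_rows([
  [53,38,0,0,0,6.05,60],
  [48,43,0,0,0,6.05,60],
  [42,47,0,0,0,6.05,60],
  [36,50,0,0,0,6.05,60],
  [30,53,0,0,0,6.05,60],
  [24,55,0,0,0,6.05,60],
  [17,56,0,0,0,6.05,60],
  [11,56,0,0,0,6.05,60],
], grip_force=50)

```text
clock: 1.1
position: [0.504, -0.1775, 0.2311]
tool_rot: [-2.184, 1.571, 2.212]
force: [1.4, 0.7, -0.4]
grip_width: 0.0597
```

Emit:
play_rows([
  [5,56,0,0,0,6.05,60],
  [-1,55,0,0,0,6.05,60],
  [-7,54,0,0,0,6.05,60],
  [-13,51,-20,0,0,6.05,60],
  [-18,49,-30,0,0,6.05,60],
  [-22,45,-40,0,0,6.05,60],
  [0,0,-20,0,0,0,60],
  [0,0,0,0,0,0,60],
])

```text
clock: 2.1
position: [0.4474, 0.1294, 0.1213]
tool_rot: [-1.627, 1.568, -2.883]
force: [-0.0, 0.7, -0.7]
grip_width: 0.0602
```

Emit:
play_rows([
  [4,5.5,-25,0,0,0,60],
  [0,0,-25,0,0,0,60],
  [0,0,-20,0,0,0,60],
  [0,0,0,0,0,0,60],
])

```text
clock: 2.6
position: [0.4523, 0.1343, 0.0523]
tool_rot: [-1.251, 1.57, -2.51]
force: [-0.2, 0.2, -0.3]
grip_width: 0.06
```

Run:
```python
from h import *
from workcell import telemetry
print(telemetry.observe()["position"])
a=vision.grab_frame("top")[205:275,240:310,::-1];b=vision.grab_frame("side")[200:270,270:340,::-1]
cv2.imwrite("pics/p1.png",np.hstack([cv2.resize(x,(400,400),interpolation=2) for x in(a,b)]))
```

```text
[0.45231013 0.13429031 0.05225452]
```

View pics/p1.png

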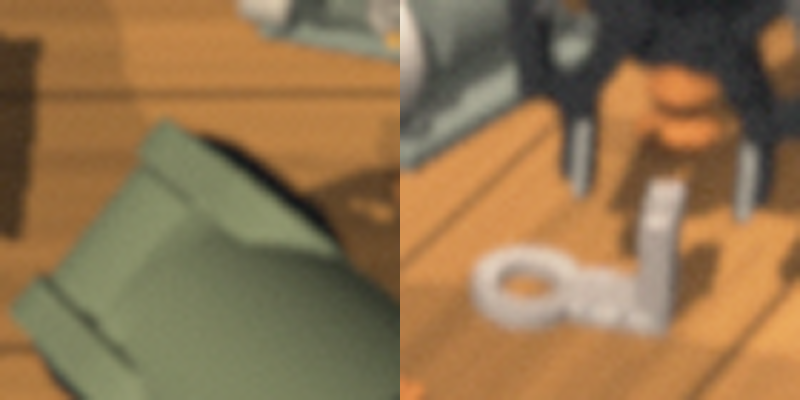

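The side view shows the tab top at (662,190), midway between the fingertips at (580,190) and (745,215). Descending and gripping.

Emit:
play_rows([
  [0,0,-20,0,0,0,50],
  [0,0,-15,0,0,0,50],
  [0,0,0,0,0,0,10],
  [0,0,0,0,0,0,10],
  [0,0,0,0,0,0,10],
  [0,0,0,0,0,0,10],
], grip_force=60)

```text
clock: 3.45
position: [0.4526, 0.135, 0.0179]
tool_rot: [1.508, 1.57, 0.25]
force: [-2.1, -1.5, 8.9]
grip_width: 0.0131
```

Emit:
play_rows([
  [0,0,15,0,0,0,10],
  [0,0,30,0,0,0,10],
  [0,0,40,0,0,0,10],
  [0,0,40,0,0,0,10],
  [0,0,0,0,0,0,10],
])

```text
clock: 4.08
position: [0.4534, 0.1351, 0.1455]
tool_rot: [1.471, 1.566, 0.213]
force: [-0.3, 0.1, -2.7]
grip_width: 0.0134
```

Emit:
play_rows([
  [-2,-30,0,0,0,0,10],
  [-2,-45,0,0,0,0,10],
  [-2,-50,0,0,0,0,10],
  [-2,-50,0,0,0,0,10],
  [-2,-50,0,0,0,0,10],
  [-2,-50,0,0,0,0,10],
  [-2,-50,0,0,0,0,10],
  [-2,-50,0,0,0,0,10],
])

```text
clock: 5.08
position: [0.4355, -0.2416, 0.1421]
tool_rot: [-2.389, 1.57, 2.636]
force: [1.4, 0.9, -1.9]
grip_width: 0.0133
```

Emit:
play_rows([
  [-3,-50,0,0,0,0,10],
  [-3,-46,0,0,0,0,10],
  [-2,-30,0,0,0,0,10],
  [0,0,0,0,0,0,10],
  [0,0,0,0,0,0,10],
])

```text
clock: 5.7
position: [0.428, -0.3653, 0.1419]
tool_rot: [-2.856, 1.57, 2.17]
force: [-0.1, 0.6, -1.9]
grip_width: 0.0135
```

Run:
```python
from h import *
from workcell import telemetry
print(telemetry.observe()["position"])
a=vision.grab_frame("top")[200:290,380:470,::-1];b=vision.grab_frame("side")[110:200,330:420,::-1]
cv2.imwrite("pics/p2.png",np.hstack([cv2.resize(x,(400,400),interpolation=2) for x in(a,b)]))
```

```text
[ 0.42804904 -0.36526926  0.14194159]
```

View pics/p2.png

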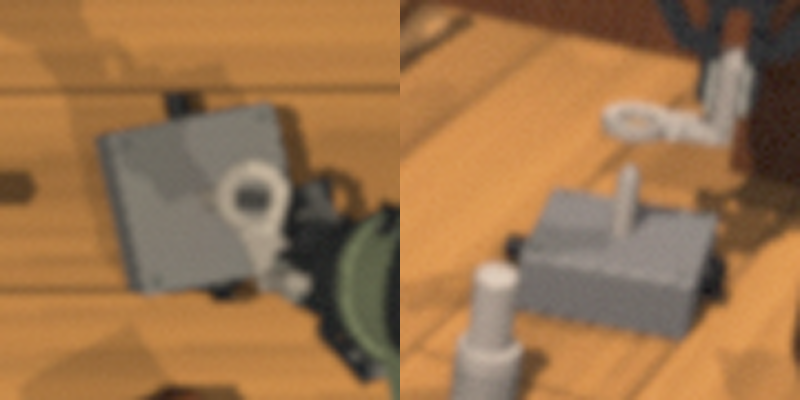

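Eye at (251,196) in the top half and (636,121) in the side half; post tip at (629,168).

Run:
```python
from h import *
f=lambda c,o:((c[0]+.5)/4.4444-.5+o[0],(c[1]+.5)/4.4444-.5+o[1])
t,s=f((252,196),(380,200)),f((235,121),(330,110))
print("eye",tri(t,s), plane("top",t,.132),plane("side",s,.132))
for h in(.045,.095):
  for x,y in((.4815,-.350),):print(h,proj("top",[x,y,h]),proj("side",[x,y,h]),(proj("side",[x,y,h])-[330,110])*4.444)
# box corners top face (side view, px): use to find centre
c=[f(p,(330,110)) for p in((158,190),(318,212),(292,307),(117,265))]
P=np.array([plane("side",p,.045) for p in c]);print(P,P.mean(0))
c=[f(p,(380,200)) for p in((97,137),(272,103),(303,263),(133,292))]
P=np.array([plane("top",p,.045) for p in c]);print(P,P.mean(0))
```

```text
eye (array([ 0.48121484, -0.34509416,  0.13244591]), [np.float64(0.8867371706558674), np.float64(0.8773676027451696)]) [ 0.47881598 -0.34626703  0.132     ] [ 0.48372123 -0.34450427  0.132     ]
0.045 [427.92895513 243.03395334] [380.05546565 162.2861896 ] [222.44648933 232.35982657]
0.095 [433.29804611 242.90454259] [382.20608517 147.60461343] [232.00384248 167.1149021 ]
[[ 0.54914568 -0.39218669  0.045     ]
 [ 0.43855627 -0.42248687  0.045     ]
 [ 0.40346189 -0.27145319  0.045     ]
 [ 0.52485255 -0.26302686  0.045     ]] [ 0.4790041 -0.3372884  0.045    ]
[[ 0.52233646 -0.26736086  0.045     ]
 [ 0.54577837 -0.39302693  0.045     ]
 [ 0.43113823 -0.41077139  0.045     ]
 [ 0.41125869 -0.2896441   0.045     ]] [ 0.47762794 -0.34020082  0.045     ]
```

Emit:
play_rows([
  [0,-2,-10,0,0,0,10],
  [0,0,-15,0,0,0,10],
  [0,0,-12,0,0,0,10],
  [0,0,-8,0,0,0,10],
  [0,0,0,0,0,0,10],
])

```text
clock: 6.42
position: [0.428, -0.3679, 0.0966]
tool_rot: [-2.589, 1.57, 2.437]
force: [-0.2, 0.1, -1.0]
grip_width: 0.0133
```

Run:
```python
from h import *
from workcell import telemetry
print(telemetry.observe()["position"],telemetry.observe()["force"])
a=vision.grab_frame("top")[215:275,400:460,::-1];b=vision.grab_frame("side")[120:180,350:410,::-1]
cv2.imwrite("pics/p3.png",np.hstack([cv2.resize(x,(400,400),interpolation=2) for x in(a,b)]))
```

```text
[ 0.42803952 -0.36785233  0.09659866] [-0.22187416  0.08003274 -1.02411219]
```

View pics/p3.png

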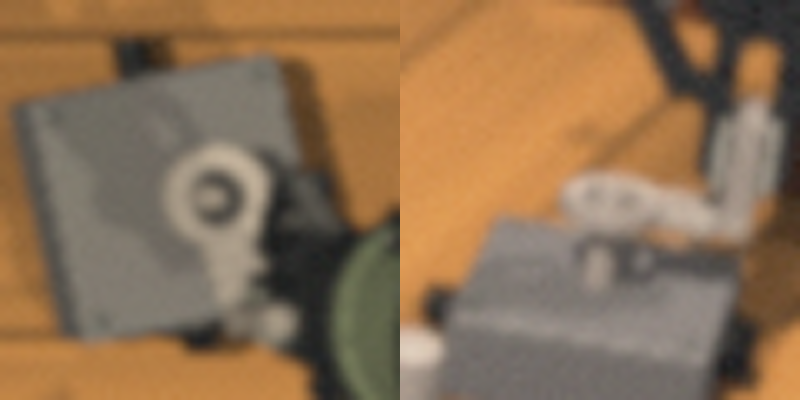

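The post tip at (212,198) sits in the eye hole (217,190), so the plate is on the post. Lowering and releasing.

Emit:
play_rows([
  [0,0,-12,0,0,0,10],
  [0,0,-12,0,0,0,10],
  [0,0,-7,0,0,0,10],
  [0,0,-2,0,0,0,10],
  [0,0,0,0,0,0,10],
])

```text
clock: 7.15
position: [0.4283, -0.3681, 0.0642]
tool_rot: [-3.007, 1.571, 2.019]
force: [0.6, -0.7, -1.6]
grip_width: 0.0135
```

Emit:
play_rows([
  [0,0,0,0,0,0,26],
  [0,0,0,0,0,0,36],
  [0,0,2,0,0,0,40],
  [0,0,20,0,0,0,40],
  [0,0,40,0,0,0,40],
  [0,0,50,0,0,0,50],
  [0,0,0,0,0,0,60],
])

```text
clock: 8.02
position: [0.4296, -0.3691, 0.1799]
tool_rot: [0.539, 1.565, -0.719]
force: [0.2, 0.1, -0.6]
grip_width: 0.06
```

Run:
```python
from h import *
a=vision.grab_frame("top")[215:275,395:455,::-1];b=vision.grab_frame("side")[120:200,340:420,::-1]
cv2.imwrite("pics/p4.png",np.hstack([cv2.resize(x,(400,400),interpolation=2) for x in(a,b)]))
```

```text
(no output)
```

View pics/p4.png

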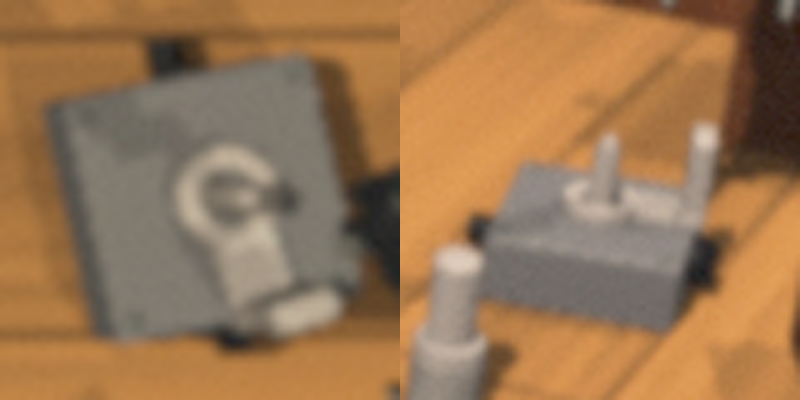

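Plate lies flat on the box, eye round the post: top ring (228,195) with the post inside, side post (607,170), tab upright. Next the gun. I'll centre it with a light pinch along one axis, then grip along the other.

Emit:
play_rows([
  [10,38,0,0,0,10.45,75],
  [10,38,0,0,0,10.45,75],
  [10,38,0,0,0,10.45,75],
  [10,38,0,0,0,10.45,75],
  [10,37,0,0,0,10.45,75],
  [10,36,0,0,0,10.45,75],
  [0,0,0,0,0,0,75],
], grip_force=20)

```text
clock: 9.0
position: [0.4884, -0.1404, 0.1755]
tool_rot: [2.143, 1.569, 1.986]
force: [-0.5, -0.8, 0.1]
grip_width: 0.0753
```

Run:
```python
from h import *
from workcell import telemetry
s=telemetry.observe();r,p,y=np.degrees(s["tool_rot"]);print(s["position"],"jaw",90-r+y,np.degrees(s["qpos"]))
```

```text
[ 0.48841213 -0.14040353  0.17553004] jaw 80.99696024681573 [ 44.04829721  29.82209066 -46.48437235 110.53747165  27.3665922
  51.33148249  64.68502263]
```

Emit:
play_rows([
  [1.5,-4.5,-20,0,0,0,75],
  [0,0,-40,0,0,0,75],
  [0,0,-40,0,0,0,75],
  [0,0,-25,0,0,0,75],
  [0,0,0,0,0,0,50],
  [0,0,0,0,0,0,35],
  [0,0,0,0,0,0,26],
  [0,0,0,0,0,0,26],
], grip_force=20)

```text
clock: 10.0
position: [0.4901, -0.148, 0.052]
tool_rot: [-0.308, 1.57, -0.472]
force: [-0.8, 0.3, 5.3]
grip_width: 0.0275
```

Run:
```python
from h import *
from workcell import telemetry
s=telemetry.observe();r,p,y=np.degrees(s["tool_rot"]);print(s["position"],s["force"],s["grip_width"])
```

```text
[ 0.4900846  -0.14796754  0.05199891] [-0.84208212  0.28570651  5.25277681] 0.027462618717378408
```

Emit:
play_rows([
  [0,0,0,0,0,0,45],
  [0,0,0,0,0,0,60],
  [0,0,2,0,0,-10,60],
  [0,0,0,0,0,-10,60],
  [0,0,0,0,0,-10,60],
  [0,0,0,0,0,-10,60],
  [0,0,0,0,0,-10,60],
  [0,0,0,0,0,-10,60],
])

```text
clock: 11.0
position: [0.4897, -0.1476, 0.0533]
tool_rot: [2.343, 1.571, 1.127]
force: [0.1, 1.0, 0.8]
grip_width: 0.0598
```

Emit:
play_rows([
  [0,0,0,0,0,-10,60],
  [0,0,0,0,0,-10,60],
  [0,0,0,0,0,-10.3,60],
  [0,0,0,0,0,0,60],
])

```text
clock: 11.5
position: [0.4898, -0.1474, 0.0534]
tool_rot: [0.022, 1.57, -1.715]
force: [-0.4, 0.0, -0.7]
grip_width: 0.06
```

Run:
```python
from h import *
from workcell import telemetry
s=telemetry.observe();r,p,y=np.degrees(s["tool_rot"]);print(s["position"],s["force"],"jaw",90-r+y,p,np.degrees(s["qpos"]))
```

```text
[ 0.48981188 -0.14741697  0.05335431] [-0.40355696  0.01030856 -0.6679997 ] jaw -9.570876671911833 89.98003764435437 [ 21.21979408  35.98651415 -14.92417067 115.46601004  17.31970207
  30.62919381 -15.54197048]
```

Emit:
play_rows([
  [0,0,0,0,0,0,40],
  [0,0,0,0,0,0,28],
  [0,0,0,0,0,0,20],
  [0,0,0,0,0,0,20],
  [0,0,0,0,0,0,20],
], grip_force=80)

```text
clock: 12.12
position: [0.49, -0.1477, 0.0535]
tool_rot: [1.595, 1.57, -0.144]
force: [1.0, -0.1, 5.1]
grip_width: 0.0263
```

Emit:
play_rows([
  [0,0,10,0,0,0,20],
  [0,0,30,0,0,0,20],
  [0,0,40,0,0,0,20],
  [0,0,40,0,0,0,20],
  [0,0,0,0,0,0,20],
])

```text
clock: 12.75
position: [0.4908, -0.148, 0.1761]
tool_rot: [1.437, 1.566, -0.302]
force: [0.6, -0.2, -3.5]
grip_width: 0.0263
```

```bash
cat > g.py <<'E'
from h import *
from workcell import telemetry
from scipy.spatial.transform import Rotation as Ro
psi=np.radians(-9.5); n=np.array([-.5*np.cos(psi),-.5*np.sin(psi),3**.5/2]); F=np.array([.6037,.0287,.0885]); L=.0535
def need(D,F=F):
    s=telemetry.observe(); A=Ro.from_euler("xyz",s["tool_rot"]).as_matrix(); tx=A[:,0]
    v=np.cross(tx,-n); a=np.degrees(np.arctan2(np.linalg.norm(v),tx@-n)); v=v/np.linalg.norm(v)*a
    rel=s["position"]+L*tx-F
    print("shift mm",np.round((F+(D+L)*n-s["position"])*1e3,1),"rot deg",np.round(v,2),"rim D,lat mm",np.round(rel@n*1e3,1),np.round((rel-(rel@n)*n)*1e3,1),"F",np.round(s["force"],1),"along n",round(float(s["force"]@n),1),"w",round(float(s["grip_width"])*1e3,1),"t",s["clock"], "M",np.round(s["moment"],2))
E
python3 -c "from g import *;need(.075)"
```

```text
shift mm [ 49.5 187.3  23.7] rot deg [-4.880e+00 -2.935e+01  2.000e-02] rim D,lat mm 70.5 [ -77.9 -182.6  -27. ] F [ 0.6 -0.2 -3.5] along n -3.4 w 26.3 t 12.75 M [-0.03 -0.01  0.06]
```

Emit:
play_rows([
  [5,15,15,-0.7,-4.2,0,20],
  [8,30,9,-0.7,-4.2,0,20],
  [8,32,0,-0.7,-4.2,0,20],
  [8,32,0,-0.7,-4.2,0,20],
  [8,32,0,-0.7,-4.2,0,20],
  [7,28,0,-0.7,-4.2,0,20],
  [5,18,0,-0.7,-4.2,0,20],
  [0,0,0,0,0,0,20],
])

```text
clock: 13.75
position: [0.5363, 0.0304, 0.1959]
tool_rot: [1.558, 1.081, -0.178]
force: [-1.7, -0.3, -3.4]
grip_width: 0.0262
```

Run:
```python
from g import *
need(.05)
a=vision.grab_frame("top")[170:230,275:335,::-1];b=vision.grab_frame("side")[140:200,260:320,::-1]
cv2.imwrite("pics/p5.png",np.hstack([cv2.resize(x,(400,400),interpolation=2) for x in(a,b)]))
```

```text
shift mm [ 16.4   6.9 -17.7] rot deg [-0.05 -1.96  0.16] rim D,lat mm 72.9 [-6.7 -8.8 -3. ] F [-1.7 -0.3 -3.4] along n -2.1 w 26.2 t 13.75 M [ 0.15  0.78 -0.06]
```

View pics/p5.png

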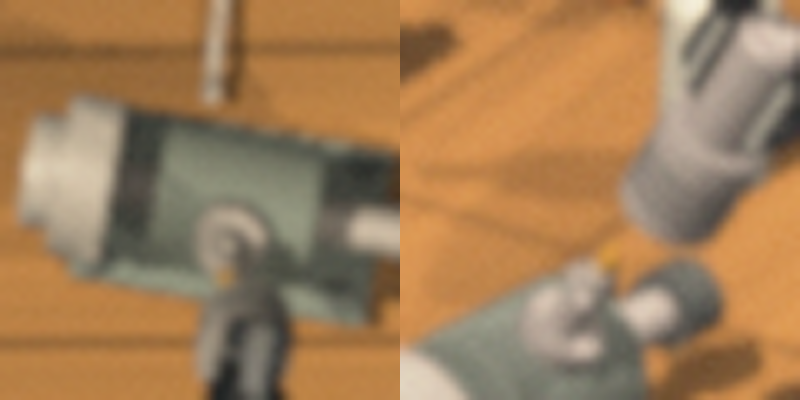

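Top half: flange centre about (232,237), pin (226,275), gun collar below at (240,330). Side half: collar rim from (622,195) to (705,240), pin end (610,255), flange about (550,325). I'll compare these with the projections from the kinematics.

Run:
```python
from g import *
OFF.update(top=(275,170,400/60),side=(260,140,400/60))
s=telemetry.observe();A=Ro.from_euler("xyz",s["tool_rot"]).as_matrix();rim=s["position"]+L*A[:,0]
t=np.linspace(0,2*np.pi,12,endpoint=False)
def circ(c,r,ax):
    u=np.cross(ax,[0,1,0]);u/=np.linalg.norm(u);v=np.cross(ax,u);return np.array([c+r*(np.cos(a)*u+np.sin(a)*v) for a in t])
for nm,c in(("flange",circ(F,.017,n)),("rim",circ(rim,.021,A[:,0])),("shoulder",circ(rim-.045*A[:,0],.021,A[:,0])),("butt",circ(rim-.096*A[:,0],.014,A[:,0]))):
    for k in("top","side"):
        p=crop(k,c)+([0,0] if k=="top" else [400,0]);print(nm,k,"centre",p.mean(0).round(),"x",p[:,0].min().round(),p[:,0].max().round(),"y",p[:,1].min().round(),p[:,1].max().round())
for k in("top","side"):print("pin",k,crop(k,F+.046*n)+([0,0] if k=="top" else [400,0]))
```

```text
flange top centre [231. 234.] x 194.0 267.0 y 201.0 267.0
flange side centre [568. 327.] x 528.0 607.0 y 293.0 362.0
rim top centre [251. 314.] x 204.0 298.0 y 271.0 357.0
rim side centre [675. 212.] x 625.0 726.0 y 169.0 255.0
shoulder top centre [248. 356.] x 199.0 297.0 y 312.0 400.0
shoulder side centre [725. 134.] x 673.0 776.0 y 91.0 178.0
butt top centre [244. 407.] x 211.0 278.0 y 376.0 437.0
butt side centre [784.  41.] x 748.0 819.0 y 12.0 70.0
pin top [227.23755098 275.31637672]
pin side [616.74483463 256.46856913]
```

Emit:
play_rows([
  [8,3,-6,0,-1,0,20],
  [8,2.5,-8,0,-1,0.1,20],
  [0,0,0,0,0,0,20],
  [0,0,0,0,0,0,20],
])

```text
clock: 14.35
position: [0.5533, 0.0322, 0.1831]
tool_rot: [1.573, 1.046, -0.17]
force: [0.3, 0.0, -2.3]
grip_width: 0.0266
```

Run:
```python
from g import *
need(.05)
OFF.update(top=(285,180,10),side=(270,140,10))
im=[]
s=telemetry.observe();A=Ro.from_euler("xyz",s["tool_rot"]).as_matrix();rim=s["position"]+L*A[:,0]
t=np.linspace(0,2*np.pi,60,endpoint=False)
def circ(c,r,ax):
    u=np.cross(ax,[0,1,0]);u/=np.linalg.norm(u);v=np.cross(ax,u);return np.array([c+r*(np.cos(a)*u+np.sin(a)*v) for a in t])
for k,(h,w) in(("top",(40,40)),("side",(60,40))):
    o=OFF[k];f=np.mean([vision.grab_frame(k).astype(float) for _ in range(3)],0).astype(np.uint8)
    a=cv2.resize(f[o[1]:o[1]+h,o[0]:o[0]+w,::-1],None,fx=10,fy=10,interpolation=2)
    for c,r,ax,col in((F,.017,n,(0,0,255)),(rim,.021,n,(255,0,0)),(rim+.045*n,.021,n,(255,255,0)),(rim+.096*n,.014,n,(0,255,0))):
        for p in crop(k,circ(c,r,ax)): cv2.circle(a,tuple(int(q) for q in p),1,col,-1)
    cv2.circle(a,tuple(int(q) for q in crop(k,F+.046*n)),3,(255,0,255),1)
    im.append(cv2.copyMakeBorder(a,0,600-a.shape[0],0,0,cv2.BORDER_CONSTANT))
cv2.imwrite("pics/p6.png",np.hstack(im))
```

```text
shift mm [-0.7  5.  -4.9] rot deg [0.13 0.08 0.06] rim D,lat mm 53.5 [ 2.5 -5.4  1.9] F [ 0.3  0.  -2.3] along n -2.2 w 26.6 t 14.35 M [ 0.18  0.84 -0.02]
```

View pics/p6.png

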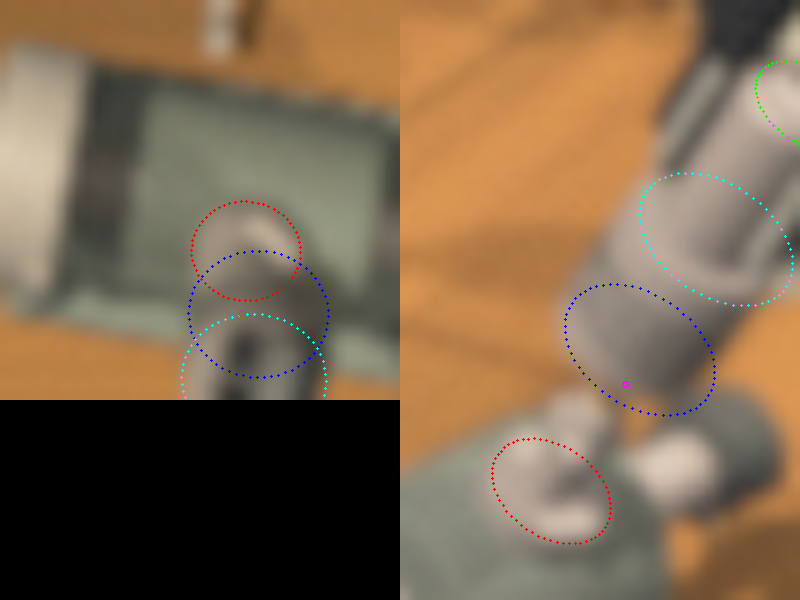

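Overlay: the predicted gun outline and flange circle fit the picture to within about 1 px (about 2 mm), e.g. collar 187–320 seen against 181–326 predicted in the top half. The gun sits about 5 mm off the nipple axis in -y. Correcting, then pressing on slowly while watching the force.

Emit:
play_rows([
  [-0.7,5,-4.9,0.1,0.1,0,20],
  [1.5,-0.2,-2.6,0,0,0,20],
  [1.5,-0.2,-2.6,0,0,0,20],
  [1.5,-0.3,-2.6,0,0,0,20],
  [0,0,0,0,0,0,20],
])

```text
clock: 15.28
position: [0.5572, 0.0374, 0.17]
tool_rot: [1.576, 1.047, -0.166]
force: [-0.1, -0.3, -2.6]
grip_width: 0.0263
```

```bash
python3 -c "from g import *;need(.035)"
```

```text
shift mm [ 2.9 -1.4 -4.9] rot deg [ 0.01 -0.    0.01] rim D,lat mm 40.7 [-0.   0.9 -0.1] F [-0.1 -0.3 -2.6] along n -2.2 w 26.3 t 15.275 M [ 0.13  0.8  -0.02]
```

Emit:
play_rows([
  [1.5,-0.7,-2.6,0,0,0,20],
  [1.5,-0.7,-2.6,0,0,0,20],
  [0,0,0,0,0,0,20],
])

```text
clock: 15.65
position: [0.5602, 0.0361, 0.1648]
tool_rot: [1.576, 1.047, -0.166]
force: [0.5, -0.1, -2.0]
grip_width: 0.0266
```

```bash
python3 -c "from g import *;need(.025)"
```

```text
shift mm [ 4.8 -0.9 -8.3] rot deg [ 0.01 -0.    0.  ] rim D,lat mm 34.6 [-0.1  0.1 -0.1] F [ 0.5 -0.1 -2. ] along n -1.9 w 26.6 t 15.65 M [ 0.12  0.83 -0.04]
```

Emit:
play_rows([
  [1.5,-0.25,-2.6,0,0,0,20],
  [1.5,-0.25,-2.6,0,0,0,20],
  [0,0,0,0,0,0,20],
])

```text
clock: 16.02
position: [0.5632, 0.0357, 0.1596]
tool_rot: [1.576, 1.047, -0.166]
force: [0.2, -0.2, -3.0]
grip_width: 0.0264
```

```bash
python3 -c "from g import *;need(.020)"
```

```text
shift mm [ 4.3 -0.9 -7.4] rot deg [ 0. -0.  0.] rim D,lat mm 28.6 [-0.   0.2 -0. ] F [ 0.2 -0.2 -3. ] along n -2.7 w 26.4 t 16.025 M [0.11 0.79 0.02]
```

Emit:
play_rows([
  [1.2,-0.25,-2.1,0,0,0,20],
  [1.2,-0.25,-2.1,0,0,0,20],
  [0,0,0,0,0,0,20],
])

```text
clock: 16.4
position: [0.5656, 0.0353, 0.1554]
tool_rot: [1.576, 1.047, -0.166]
force: [-0.1, 0.7, -3.6]
grip_width: 0.0261
```

```bash
python3 -c "from g import *;need(.018)"
```

```text
shift mm [ 2.9 -0.7 -5. ] rot deg [-0.01 -0.   -0.  ] rim D,lat mm 23.8 [-0.   0.2 -0. ] F [-0.1  0.7 -3.6] along n -3.0 w 26.1 t 16.4 M [ 0.33  1.03 -0.01]
```

Emit:
play_rows([
  [1,-0.2,-1.75,0,0,0,20],
  [1,-0.2,-1.75,0,0,0,20],
  [0,0,0,0,0,0,20],
])

```text
clock: 16.77
position: [0.5673, 0.035, 0.1519]
tool_rot: [1.577, 1.048, -0.165]
force: [-3.3, 1.6, -2.5]
grip_width: 0.0259
```

```bash
python3 -c "from g import *;need(.010)"
```

```text
shift mm [ 5.1 -1.1 -8.4] rot deg [-0.03 -0.01 -0.01] rim D,lat mm 19.9 [-0.3  0.3 -0.2] F [-3.3  1.6 -2.5] along n -0.4 w 25.9 t 16.775 M [0.47 1.66 0.07]
```

Emit:
play_rows([
  [-0.5,0.5,-0.3,0,0,0,20],
  [0.75,-0.1,-1.3,0,0,0,20],
  [0,0,0,0,0,0,20],
])

```text
clock: 17.15
position: [0.5678, 0.0353, 0.1505]
tool_rot: [1.576, 1.047, -0.166]
force: [-1.7, 0.4, -3.1]
grip_width: 0.0261
```

```bash
python3 -c "from g import *;need(.010)"
```

```text
shift mm [ 4.5 -1.3 -7. ] rot deg [-0.    0.01 -0.  ] rim D,lat mm 18.4 [-0.4  0.6 -0.3] F [-1.7  0.4 -3.1] along n -1.8 w 26.1 t 17.15 M [0.27 1.31 0.06]
```

Emit:
play_rows([
  [0.8,-0.1,-1.8,0,0,0,20],
  [0.8,-0.1,-1.8,0,0,0,20],
  [0,0,0,0,0,0,20],
])

```text
clock: 17.52
position: [0.5695, 0.035, 0.1468]
tool_rot: [1.576, 1.047, -0.166]
force: [1.3, 1.0, -5.2]
grip_width: 0.0268
```

```bash
python3 -c "from g import *;need(.010)"
```

```text
shift mm [ 2.8 -1.  -3.3] rot deg [0.   0.01 0.  ] rim D,lat mm 14.3 [-0.7  0.7 -0.5] F [ 1.3  1.  -5.2] along n -5.1 w 26.8 t 17.525 M [0.26 0.93 0.05]
```

Emit:
play_rows([
  [1,-0.15,-1.75,0,0,0,20],
  [1,-0.15,-1.75,0,0,0,20],
  [0,0,0,0,0,0,20],
])

```text
clock: 17.9
position: [0.5714, 0.0346, 0.1431]
tool_rot: [1.576, 1.047, -0.166]
force: [1.1, 0.1, -6.3]
grip_width: 0.0265
```

```bash
python3 -c "from g import *;need(.005)"
```

```text
shift mm [ 3.4 -1.1 -3.9] rot deg [ 0.01 -0.01  0.  ] rim D,lat mm 10.2 [-0.9  0.7 -0.6] F [ 1.1  0.1 -6.3] along n -6.0 w 26.5 t 17.9 M [0.24 1.05 0.  ]
```

Emit:
play_rows([
  [1,-0.15,-1.75,0,0,0,20],
  [1,-0.15,-1.75,0,0,0,20],
  [0,0,0,0,0,0,20],
])

```text
clock: 18.27
position: [0.5735, 0.0344, 0.1398]
tool_rot: [1.577, 1.047, -0.166]
force: [1.0, 0.7, -5.4]
grip_width: 0.0262
```

```bash
python3 -c "from g import *;need(.002)"
```

```text
shift mm [ 2.8 -1.2 -3.3] rot deg [-0.    0.01 -0.  ] rim D,lat mm 6.3 [-0.7  0.8 -0.5] F [ 1.   0.7 -5.4] along n -5.1 w 26.2 t 18.275 M [0.21 1.01 0.02]
```

Emit:
play_rows([
  [0.75,-0.15,-1.3,0,0,0,20],
  [0.75,-0.15,-1.3,0,0,0,20],
  [0,0,0,0,0,0,20],
])

```text
clock: 18.65
position: [0.575, 0.0342, 0.1373]
tool_rot: [1.577, 1.047, -0.165]
force: [-4.1, 1.8, 3.3]
grip_width: 0.0265
```

```bash
python3 -c "from g import *;need(.0)"
```

```text
shift mm [ 2.4 -1.1 -2.5] rot deg [-0.01  0.02 -0.01] rim D,lat mm 3.4 [-0.7  0.8 -0.4] F [-4.1  1.8  3.3] along n 5.1 w 26.5 t 18.65 M [ 0.19  1.1  -0.04]
```

Emit:
play_rows([
  [0.75,-0.15,-1.3,0,0,0,20],
  [0.5,-0.1,-0.87,0,0,0,20],
  [0,0,0,0,0,0,20],
])

```text
clock: 19.02
position: [0.5762, 0.0339, 0.1352]
tool_rot: [1.577, 1.047, -0.165]
force: [-5.6, 1.3, 4.3]
grip_width: 0.0267
```

```bash
python3 -c "from g import *;need(.0)"
```

```text
shift mm [ 1.1 -0.8 -0.4] rot deg [-0.01  0.02 -0.01] rim D,lat mm 1.0 [-0.6  0.8 -0.4] F [-5.6  1.3  4.3] along n 6.6 w 26.7 t 19.025 M [ 0.2   1.14 -0.01]
```

Emit:
play_rows([
  [0.4,-0.1,-0.7,0,0,0,20],
  [0.4,-0.1,-0.7,0,0,0,20],
  [0,0,0,0,0,0,20],
])

```text
clock: 19.4
position: [0.5767, 0.0342, 0.1346]
tool_rot: [1.578, 1.046, -0.163]
force: [-23.1, 3.5, 30.4]
grip_width: 0.0262
```

```bash
python3 -c "from g import *;need(.0)"
```

```text
shift mm [ 0.6 -1.1  0.2] rot deg [-0.05  0.07 -0.04] rim D,lat mm 0.2 [-0.4  1.1 -0.4] F [-23.1   3.5  30.4] along n 38.0 w 26.2 t 19.4 M [ 0.05  1.99 -0.27]
```

Emit:
play_rows([
  [-0.05,0,0.1,0,0,0,20],
  [0,0,0,0,0,0,20],
  [0,0,0,0,0,0,20],
  [0,0,0,0,0,0,20],
])

```text
clock: 19.9
position: [0.5767, 0.0342, 0.1346]
tool_rot: [1.578, 1.046, -0.163]
force: [-21.1, 3.5, 28.0]
grip_width: 0.0266
```

Run:
```python
from g import *
need(0)
a=vision.grab_frame("top")[165:275,260:460,::-1];b=vision.grab_frame("side")[140:240,260:410,::-1]
cv2.imwrite("pics/p7.png",np.vstack([cv2.resize(a,(480,264),interpolation=2),cv2.resize(b,(480,320),interpolation=2)]))
```

```text
shift mm [ 0.6 -1.   0.2] rot deg [-0.05  0.07 -0.04] rim D,lat mm 0.2 [-0.5  1.1 -0.4] F [-21.1   3.5  28. ] along n 35.0 w 26.6 t 19.9 M [ 0.09  1.93 -0.14]
```

View pics/p7.png

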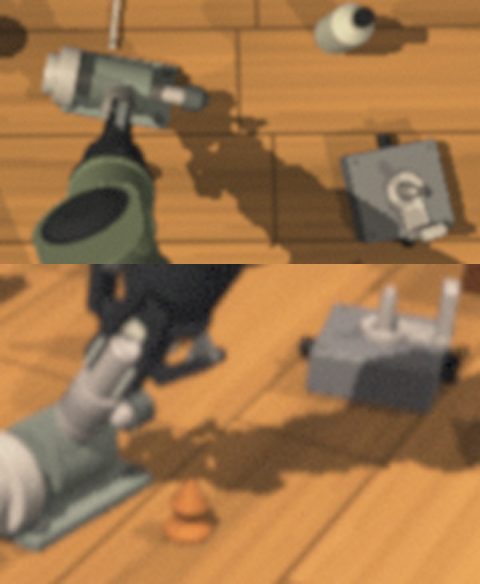

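The picture shows the gun seated on the nipple (side half, about (80,400)), the plate flat round the post (406,190 in the top half) and the finial standing in place. The push is steady at about 35 N along the nipple axis. Handing in.

```bash
python3 -c "from workcell import workorder; print(workorder.job_done())"
```

```text
the job is handed in; nothing more can be done
None
```

I handed the job in at about 20 s on the clock. No verdict was reported, so the result rests on my own last checks.

- **Lock-out plate:** It was hung by its eye on the isolator post and let go. The last pictures show it flat on the box with the post through the eye.
- **Grease gun:** It was pinched once to centre it, then gripped, tilted 30° and pressed along the nipple axis. The force reading showed the gun being drawn on, then the pin spring, then a sharp rise I took as the rim meeting the flange.
- **Final hold:** By the arm's pose the rim is 0.2 mm from the estimated flange position and about 1.2 mm off its axis. The tilt is within about 0.1° of the nipple direction I estimated. A steady push of about 35 N is held, with the grip set at 80 N.
- **Bystanders:** In the last picture the finial and bottle stand where they were and the visible end of the chisel has not moved. The oil tin was outside that crop, and the arm never went near it.

**Did not match the task text:** I saw no 10–13 N peak when the mouth passed the balls. It probably fell between readings. The draw-on showed at about 14 mm by my estimate instead of 10 mm. That is more than the roughly 2 mm of calibration error explains. The later pin force and flange contact came at the expected depths.

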